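# Fetch the middle parts case out of a stack on the workshop bench

## Task

I need the orange parts case from the middle of the stack: lift the grey case off and set it down on the cork board, then put the orange case upright in the middle of the green mat, lengthwise along the mat. Then restack the grey case squarely on top of the blue one, which stays where it is. Set the cases down rather than dropping or tipping them, and leave everything else on the bench alone.

Things in the scene. Friction and masses are not known exactly. Their poses are not given: they have to be found in the camera images.
- grey_case: Grey plastic parts case, a closed plain block 150 mm long (its x), 64 mm wide (its y), 60 mm tall (its z), with flat top and bottom (no interlock), black lid seam and white labels; origin at the centre of its underside. About 0.3 to 0.55 kg, even weight; stands firm on friction alone. At the start the top one of the stack of three, standing on the orange case, roughly in line (each case within 5 mm and 4 degrees of the one below).
- orange_case: Orange plastic parts case, a closed plain block 150 mm long (its x), 64 mm wide (its y), 60 mm tall (its z), with flat top and bottom (no interlock), black lid seam and white labels; origin at the centre of its underside. About 0.3 to 0.6 kg, even weight; stands firm on friction alone. At the start the middle one of the stack, standing on the blue case.
- blue_case: Blue plastic parts case, a closed plain block 150 mm long (its x), 64 mm wide (its y), 60 mm tall (its z), with flat top and bottom (no interlock), black lid seam and white labels; origin at the centre of its underside. About 0.4 to 0.8 kg, even weight; stands firm on friction alone. The bottom one of the stack, standing loose on the bench top (z = 0).
- green_mat: Green mat fixed flat on the bench, 220 mm (its x) by 140 mm (its y), 4 mm thick; origin at the centre of its underside, on the bench top. Kept clear of other things. Green mat, cork board and stack trade places from run to run.
- cork_board: Brown cork board fixed flat on the bench, 220 mm (its x) by 140 mm (its y), 6 mm thick; origin at the centre of its underside, on the bench top. Kept clear of other things.
- mug: Bystander, loose: white ceramic mug, 80 mm across plus its handle, 90 mm tall; origin on its underside.
- meter: Bystander, loose: yellow hand-held electrical meter lying on its back, 150 x 78 x 45 mm; origin on its underside.
- jar: Bystander, loose: glass jar with black cap, 68 mm across, 85 mm tall; origin on its underside.
- can: Bystander, loose: red can, 66 mm across, 100 mm tall; origin on its underside.
- tape: Bystander, loose: roll of black tape lying flat, 84 mm across, 25 mm tall; origin on its underside.
Not all that is in view belongs to the job. Of the things shaped like the orange_case, the orange one is meant.

How it is judged:
By the outcome, as a careful person would: the job done as asked, in the order asked, and still so for the second after the job is handed in, with the robot touching nothing.
It also fails if it takes over 70 s, if anything falls off the work surface, if the arm or the gripper's body presses on something with over 40 N, if the wrist force passes 120 N, or if a joint passes its speed limit or range.

## Robot

A 7-joint arm with a two-finger parallel gripper is mounted at the origin on the work surface. World frame = base frame: x ahead of the robot, y to its left, z up, the work surface at z = 0. Lengths are in m, angles in rad, forces in N, time in s.
With the tool pointing down it reaches from about 0.35 to 0.9 m from the base axis. Payload 8.1 kg.
Tool frame: the origin (TCP) lies between the finger pads; the fingertips stand 25 mm ahead of it and the grasp point (between the pads) lies 6 mm ahead of it (tcp_to_tips is the distance from the TCP to the fingertips, in m); z points along the fingers, y is the line along which they close (so a half turn about z gives the same grasp; the last joint's range is limited). The gripper opens to 92 mm and grips with 3 to 60 N. Pads are 19 mm wide; open, the fingers measure 130 mm over their backs; the gripper's body (75 mm by 190 mm) begins 47 mm behind the grasp point.
Start: joints at [-1.419, 0.434, 0.025, 1.573, -0.012, 1.134, -0.075], TCP at [0.158, 0.605, 0.216] pointing down, gripper open.
Joint ranges: [-2.62, 2.62], [-0.44, 2.09], [-1.27, 1.32], [0.08, 2.57], [-1.32, 4.46], [0.12, 2], [-2.74, 2.74]. Speed limits (rad/s): [2.22, 2.22, 3.01, 3.01, 3.14, 3.14, 3.14].

## Interface

Orientations are given as a unit quaternion [w, x, y, z].
In Python, from workcell import * gives the robot as it stands.
- The arm moves only by the tool drive_tool, never from a script. Its argument "series" is a list that holds one entry, the list of rows, each a list of 5 numbers: the shift along the tool's x, y, z normalised to -1 to 1, where 1 is 15 cm, then the turn about the tool's z normalised to -1 to 1, where 1 is 0.5 rad, then the finger opening in mm, from 0 to 91.8. In form: [[[x, y, z, yaw, hand], ...]]. A call has 1 to 5 rows; each row shifts and turns the commanded pose from where the row before left it, along the tool's axes as they then stand; what a row does not reach is not made up. A row lasts 1/10 s, in which the tool goes at most 50 mm and 8.59 degrees, less where a joint would pass 70% of its speed; a pose out of reach is approached as far as the arm can. A call with a number of a shift or a turn outside -1 to 1 is refused whole. A call with a gripper value outside its range is refused whole. The fingers move at their own pace and stop on an object; the grip force is fixed at half the most. Time passes only in rows, so rows that do not move let the fingers close. It gives the time, the measured TCP pose, the force, the opening and the grip force at its end, in the units of the state.
- get_obs(): the state, without advancing time (a new reading comes with each control period).
- grab_frame(name): name is "scene" or "top" or "wrist"; returns a dict with "img" (420x560x3 uint8, red, green, blue), "depth" (420x560 float32, m along the optical axis (not along the pixel's ray), 0 where there is no reading), "fovy" (degrees; the focal length in pixels is half the picture's height over the tangent of half this angle, whatever the lens; pixels are square), "cx", "cy" (the principal point, pixels), "k1" (the pictures are not rectified: a ray, as slopes to the right and down, at radius r is drawn at 1 + k1 r^2 times it, then the intrinsics apply), "R" (3x3) and "t" (3): a world point X has camera coordinates R X + t. Camera axes: x right, y down, z forward; pixel columns grow to the right and rows downward; lengths in m; the calibration is good to about 2 mm. A picture is of the moment at which its call begins.
- finish_job(): hands the job in; it is judged then, once.
Trained networks look in the newest picture that a camera, given by its name, has taken for a name from the list of things; names that differ only in an ending like _2 or _b are one class to them, and where a whole thing is asked for, a point or a joint stands for the part that bears it (a point fixed in the world has none). Each returns a list of dicts, best first, with "score" (0 to 1); they miss things now and then, are a little off and sometimes report something else, mostly with a low value. They report only what shows in the picture. A call takes as long as a camera call. They do not tell look-alikes from the thing itself.
- regions_of(name, camera): "region" (420x560 bool, what is visible of it) and "box" ([left, top, right, bottom] in pixels, round what is visible of it).
The state is a dict: "clock": time; "qpos": joint angles; "qd": joint speeds; "joint_efforts": joint torques, N m; "position": TCP position; "tcp_rot": TCP orientation; "ft_force": force on the tool from outside, world axes, zero at the start; "ft_torque": the same for the moment, N m; "finger_gap": finger opening in m; "grasp_force": force on a finger pad.
Only numpy, scipy, OpenCV 4.12 (cv2) and the standard library are available. Lean on these libraries where they do the work, as an engineer would, in place of code of your own. Each camera call takes 0.05 s, during which the arm holds its last target. There are 200 camera calls.

## Working session

There is one attempt and no reset: what is moved stays moved. The work goes in short steps, Python scripts to look and compute and a tool call to move; the robot and the scene stay as the last step left them, time stands still between calls to the robot, and variables do not carry over. Pictures are saved under pics/ and viewed, at most 10 in all, crops included, and the job is handed in when it is done.

Besides the shell and the picture viewer there is one more tool, called by a JSON object that holds its "name" and its "arguments". drive_tool: Moves the arm, as the interface text tells. Its arguments: {"type":"object","properties":{"series":{"type":"array","items":{"type":"array","items":{"type":"array","items":{"type":"number"}}}}},"required":["series"]}

```bash
mkdir -p pics; cat > h.py <<'E'
from workcell import *
import numpy as np, cv2
def cloud(f):
    h,w=f["depth"].shape; F=h/2/np.tan(np.radians(f["fovy"])/2)
    K=np.array([[F,0,f["cx"]],[0,F,f["cy"]],[0,0,1.]])
    uv=np.stack(np.meshgrid(np.arange(w),np.arange(h)),-1).reshape(-1,1,2).astype(float)
    s=cv2.undistortPoints(uv,K,np.array([f["k1"],0,0,0.])).reshape(h,w,2)
    d=f["depth"][...,None]
    return (np.concatenate([s*d,d],-1)-f["t"])@np.array(f["R"])
def save(f,n): cv2.imwrite(n,f["img"][...,::-1])
E
python3 - <<'E'
from h import *
o=get_obs();print(o["position"],o["tcp_rot"],o["clock"],o["finger_gap"],o["ft_force"])
fs={n:grab_frame(n) for n in("scene","top")}
save({"img":np.vstack([cv2.resize(fs[n]["img"],(400,300)) for n in fs])},"pics/a.png")
save(fs["top"],"pics/top.png")
P={n:cloud(fs[n]) for n in fs}
for n in fs: print(n,-np.array(fs[n]["R"]).T@fs[n]["t"])
for name in ["grey_case","orange_case","blue_case","green_mat","cork_board","mug","meter","jar","can","tape"]:
  for n in fs:
    for r in regions_of(name,n)[:3]:
        m=r["region"]&(fs[n]["depth"]>0); p=P[n][m]
        if len(p)<20: continue
        zt=np.percentile(p[:,2],95); q=p[abs(p[:,2]-zt)<.008]
        (c,s,a)=cv2.minAreaRect(q[:,:2].astype(np.float32)*1000)
        print(name,n,round(r["score"],2),np.round(r["box"]),"ztop",round(zt,3),"rect",np.round(c),np.round(s),round(a,1),len(q))
E
```

```text
[0.15745221 0.60427493 0.21472664] [-2.49536375e-05  1.27091965e-01  9.91890601e-01 -8.16696448e-04] 0.0 0.09188116251608464 [-0.28230482 -0.052312    0.81257458]
scene [ 1.02504891 -0.64704601  0.88630002]
top [ 0.46769732 -0.01619894  1.19377659]
grey_case scene 0.75 [297. 101. 336. 142.] ztop 0.182 rect [471. 319.] [ 68. 154.] 67.8 566
grey_case top 0.84 [116. 202. 169. 277.] ztop 0.183 rect [473. 320.] [ 65. 151.] 67.8 1791
orange_case scene 0.93 [244. 138. 271. 183.] ztop 0.062 rect [336. 163.] [ 64. 152.] 28.6 541
orange_case scene 0.74 [298. 121. 335. 159.] ztop 0.12 rect [479. 286.] [ 50. 146.] 88.0 113
orange_case top 0.94 [186. 270. 252. 320.] ztop 0.063 rect [335. 164.] [ 65. 150.] 29.7 1481
orange_case top 0.79 [147. 214. 175. 270.] ztop 0.119 rect [463. 290.] [  4. 146.] 66.9 80
blue_case top 0.64 [157. 221. 184. 272.] ztop 0.057 rect [461. 291.] [  4. 135.] 64.7 53
blue_case top 0.63 [150. 213. 179. 271.] ztop 0.118 rect [466. 289.] [  5. 137.] 66.6 71
green_mat scene 0.91 [250. 194. 330. 249.] ztop 0.007 rect [578.  23.] [221. 148.] 15.6 2553
green_mat scene 0.38 [293.
[... 911 characters left out ...]
ect [388.  -1.] [77. 82.] 0.2 367
jar scene 0.74 [371. 143. 394. 174.] ztop 0.087 rect [684. 395.] [61. 59.] 41.1 181
jar top 0.72 [118. 146. 151. 171.] ztop 0.088 rect [682. 395.] [57. 57.] 86.5 402
can scene 0.6 [203. 317. 234. 361.] ztop 0.101 rect [ 677. -401.] [60. 60.] 55.0 606
can top 0.9 [423. 150. 456. 174.] ztop 0.104 rect [ 676. -399.] [57. 61.] 7.4 444
can top 0.32 [115. 147. 151. 171.] ztop 0.088 rect [682. 395.] [57. 56.] 6.3 400
tape scene 0.79 [225. 181. 250. 208.] ztop 0.026 rect [392.  -1.] [79. 84.] 47.8 237
tape scene 0.68 [368. 141. 397. 174.] ztop 0.087 rect [684. 395.] [61. 58.] 42.3 183
tape top 0.67 [267. 257. 300. 291.] ztop 0.028 rect [388.  -0.] [80. 77.] 89.9 338
```

View pics/a.png

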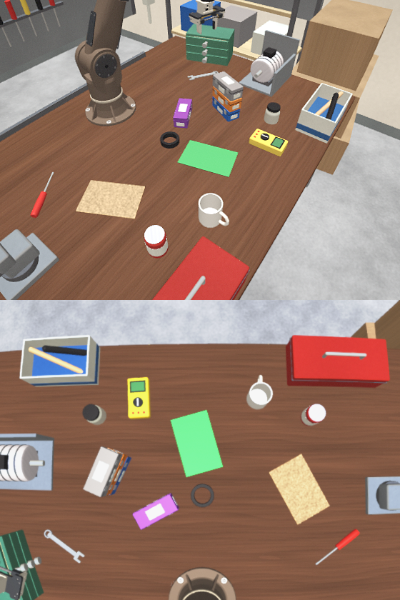

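View pics/top.png

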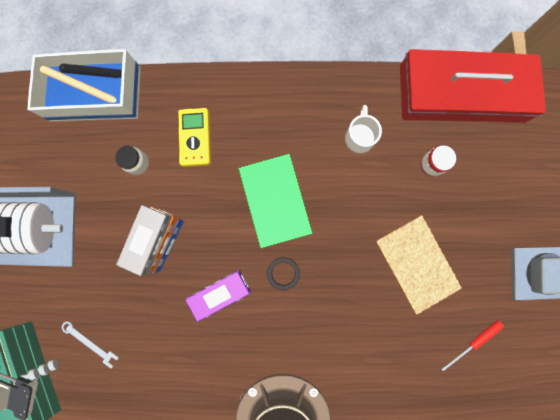

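The top view shows the stack at px (150,240), grey case on top. A purple look-alike sits at (218,296), the mat at (275,200) and the cork board at (419,264). The measured sizes and heights match the given ones.

```bash
cat >> h.py <<'E'
def quatR(q):
    from scipy.spatial.transform import Rotation
    return Rotation.from_quat([q[1],q[2],q[3],q[0]]).as_matrix()
def rel(xyz,ydeg):
    """shift/turn in drive units from the measured pose; ydeg = world direction of tool y.
    shift is in tool axes before the turn, and after it"""
    o=get_obs(); R=quatR(o["tcp_rot"]); y=np.degrees(np.arctan2(R[1,1],R[0,1]))
    d=(ydeg-y+90)%180-90; w=np.array(xyz)-o["position"]
    c,s=np.cos(np.radians(d)),np.sin(np.radians(d)); R2=np.array([[c,-s,0],[s,c,0],[0,0,1]])@R
    print("t",round(o["clock"],2),"pos",np.round(o["position"],4),"y",round(y,1),"before",np.round(R.T@w/.15,3),"after",np.round(R2.T@w/.15,3),"turn",round(-np.radians(d)/.5,3),"tilt",np.round(R[2,:2],3),"gap",round(o["finger_gap"],4),"F",np.round(o["ft_force"],1))
def rect(p):
    c,s,a=cv2.minAreaRect(p[:,:2].astype(np.float32)*1000)
    return np.round(c,1),np.round(s),round((a if s[0]>s[1] else a+90)%180,1)
E
python3 - <<'E'
from h import *
f=grab_frame("top");P=cloud(f);i=f["img"].astype(int)
m=(i[...,1]>i[...,0]+60)&(i[...,1]>i[...,2]+60)&(abs(P[...,2])<.02)&(abs(P[...,1])<.25)
print("mat",rect(P[m]),m.sum(), P[m][:,2].mean())
rel([.472,.3195,.25],67.8)
E
```

```text
mat (array([580.1,  21.1]), array([221., 141.]), 15.9) 4414 0.004162528591698932
t 1.15 pos [0.1576 0.6048 0.2155] y 75.4 before [-2.508 -1.312 -0.23 ] after [-2.66  -0.969 -0.23 ] turn 0.265 tilt [-0. -0.] gap 0.0912 F [-1.2  0.6 -0. ]
```

{"name": "drive_tool", "arguments": {"series": [[[0,0,-0.23,0.265,91],[-0.3,-0.11,0,0,91],[-0.3,-0.11,0,0,91],[-0.3,-0.11,0,0,91],[-0.3,-0.11,0,0,91]]]}}

```text
clock: 1.65
position: [0.3004, 0.4744, 0.2502]
tcp_rot: [0.0, 0.192, 0.981, 0.0]
ft_force: [0.6, 0.6, 0.1]
finger_gap: 0.0905
grasp_force: 0.0
```

{"name": "drive_tool", "arguments": {"series": [[[-0.3,-0.11,0,0,91],[-0.3,-0.11,0,0,91],[-0.3,-0.11,0,0,91],[-0.3,-0.11,0,0,91],[-0.25,-0.085,0,0,91]]]}}

```text
clock: 2.15
position: [0.4729, 0.3182, 0.2504]
tcp_rot: [0.0, 0.193, 0.981, 0.0]
ft_force: [0.8, 0.5, 0.9]
finger_gap: 0.0911
grasp_force: 0.0
```

```bash
python3 - <<'E'
from h import *
rel([.472,.3195,.25],67.8)
f=grab_frame("wrist");P=cloud(f);save(f,"pics/w1.png");i=f["img"].astype(int)
m=(abs(P[...,2]-.18)<.008); print(rect(P[m]),m.sum(),np.median(P[m][:,2]))
E
```

```text
t 2.15 pos [0.4729 0.3182 0.2504] y 67.7 before [0.009 0.006 0.002] after [0.009 0.006 0.002] turn -0.003 tilt [-0.001  0.   ] gap 0.0911 F [0.8 0.5 0.9]
(array([470.4, 320.9]), array([ 64., 150.]), 157.4) 11954 0.1793191265186179
```

View pics/w1.png

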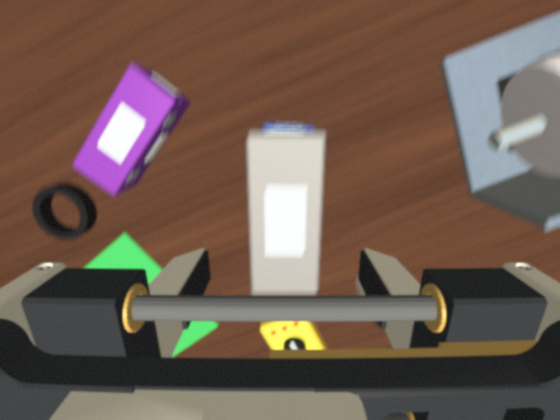

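Wrist view: the grey top spans px (248–325, 130–293) between the open fingers. It measures 64×150 mm, so it's centred, and I'm going down to grip it.

{"name": "drive_tool", "arguments": {"series": [[[0.018,0.01,0.15,0,91],[0,0,0.2,0,91],[0,0,0.165,0,91],[0,0,0.1,0,91],[0,0,0,0,60]]]}}

```text
clock: 2.7
position: [0.4676, 0.3224, 0.1558]
tcp_rot: [-0.001, 0.192, 0.981, -0.002]
ft_force: [-0.2, -0.7, -0.4]
finger_gap: 0.0867
grasp_force: 0.0
```

{"name": "drive_tool", "arguments": {"series": [[[0,0,0,0,55],[0,0,0,0,55],[0,0,0,0,55],[0,0,0,0,55]]]}}

```text
clock: 3.1
position: [0.4694, 0.3231, 0.1588]
tcp_rot: [0.0, 0.193, 0.981, 0.0]
ft_force: [-2.3, -1.8, 6.7]
finger_gap: 0.0635
grasp_force: 30.0
```

{"name": "drive_tool", "arguments": {"series": [[[0,0,-0.05,0,55],[0,0,-0.12,0,55],[0,0,-0.2,0,55],[0,0,-0.15,-0.1,55],[0,0,-0.05,-0.2,55]]]}}

```text
clock: 3.6
position: [0.4697, 0.3237, 0.246]
tcp_rot: [0.001, 0.117, 0.993, 0.001]
ft_force: [0.5, 0.2, -5.5]
finger_gap: 0.0635
grasp_force: 30.0
```

{"name": "drive_tool", "arguments": {"series": [[[0,0,0,-0.25,55],[0,0,0,-0.25,55],[0,0,0,-0.247,55],[0,0,0,0,55]]]}}

```text
clock: 4.0
position: [0.4687, 0.3228, 0.2432]
tcp_rot: [-0.0, -0.069, 0.998, -0.0]
ft_force: [0.4, -0.2, -5.3]
finger_gap: 0.0636
grasp_force: 30.0
```

```bash
python3 - <<'E'
from h import *
rel([.4085,-.360,.2],97.8)
E
```

```text
t 4.0 pos [0.4687 0.3228 0.2432] y 97.9 before [ 1.024 -4.454  0.29 ] after [ 1.015 -4.456  0.29 ] turn 0.004 tilt [ 0.001 -0.   ] gap 0.0636 F [ 0.4 -0.2 -5.3]
```

{"name": "drive_tool", "arguments": {"series": [[[0.023,-0.1,0,0,55],[0.046,-0.2,0,0,55],[0.064,-0.28,0,0,55],[0.069,-0.3,0,0,55],[0.069,-0.3,0,0,55]]]}}

```text
clock: 4.5
position: [0.4519, 0.1398, 0.2433]
tcp_rot: [-0.0, -0.066, 0.998, -0.0]
ft_force: [1.1, -0.6, -3.6]
finger_gap: 0.0635
grasp_force: 30.0
```

{"name": "drive_tool", "arguments": {"series": [[[0.069,-0.3,0,0,55],[0.069,-0.3,0,0,55],[0.069,-0.3,0,0,55],[0.069,-0.3,0,0,55],[0.069,-0.3,0,0,55]]]}}

```text
clock: 5.0
position: [0.4308, -0.09, 0.2435]
tcp_rot: [0.0, -0.066, 0.998, 0.0]
ft_force: [0.8, -0.1, -4.7]
finger_gap: 0.0636
grasp_force: 30.0
```

{"name": "drive_tool", "arguments": {"series": [[[0.069,-0.3,0,0,55],[0.069,-0.3,0,0,55],[0.069,-0.3,0,0,55],[0.069,-0.3,0,0,55],[0.064,-0.28,0,0,55]]]}}

```text
clock: 5.5
position: [0.4102, -0.3168, 0.2436]
tcp_rot: [0.0, -0.066, 0.998, 0.0]
ft_force: [2.0, 0.3, -4.9]
finger_gap: 0.0638
grasp_force: 30.0
```

{"name": "drive_tool", "arguments": {"series": [[[0.046,-0.2,0.1,0,55],[0.022,-0.09,0.25,0,55],[0,0,0.3,0,55],[0,0,0.3,0,55],[0,0,0.2,0,55]]]}}

```text
clock: 6.0
position: [0.4055, -0.3583, 0.0682]
tcp_rot: [-0.001, -0.066, 0.998, 0.001]
ft_force: [-1.1, 0.2, -5.5]
finger_gap: 0.0636
grasp_force: 30.0
```

```bash
python3 - <<'E'
from h import *
rel([.4085,-.360,.047],97.8)
E
```

```text
t 6.0 pos [ 0.4055 -0.3583  0.0682] y 97.6 before [-0.018 -0.014  0.141] after [-0.018 -0.014  0.141] turn -0.009 tilt [0.002 0.002] gap 0.0636 F [-1.1  0.2 -5.5]
```

{"name": "drive_tool", "arguments": {"series": [[[0,0,0.07,0,55],[0,0,0.04,0,55],[0,0,0.01,0,55],[0,0,0.01,0,55],[0,0,0,0,55]]]}}

```text
clock: 6.5
position: [0.4081, -0.3596, 0.0525]
tcp_rot: [0.001, -0.068, 0.998, -0.001]
ft_force: [0.2, -1.1, -4.9]
finger_gap: 0.0638
grasp_force: 30.0
```

{"name": "drive_tool", "arguments": {"series": [[[0,0,0.02,0,55],[0,0,0.015,0,55],[0,0,0.008,0,55],[0,0,0,0,55]]]}}

```text
clock: 6.9
position: [0.4074, -0.3591, 0.0449]
tcp_rot: [0.0, -0.068, 0.998, 0.0]
ft_force: [-0.0, 1.1, -3.2]
finger_gap: 0.0637
grasp_force: 30.0
```

{"name": "drive_tool", "arguments": {"series": [[[0,0,0.007,0,55],[0,0,0,0,55]]]}}

```text
clock: 7.1
position: [0.4075, -0.3592, 0.0447]
tcp_rot: [0.0, -0.068, 0.998, 0.0]
ft_force: [-2.5, 3.0, 11.2]
finger_gap: 0.0635
grasp_force: 30.0
```

The force has gone from −5 to +11 N, so the case is on the board. I'm releasing it and going back.

{"name": "drive_tool", "arguments": {"series": [[[0,0,0,0,91],[0,0,0,0,91],[0,0,0,0,91],[0,0,-0.1,0,91],[0,0,-0.25,0,91]]]}}

```text
clock: 7.6
position: [0.4059, -0.3577, 0.0945]
tcp_rot: [-0.002, -0.068, 0.998, 0.002]
ft_force: [0.0, -0.0, 0.1]
finger_gap: 0.0907
grasp_force: 0.0
```

{"name": "drive_tool", "arguments": {"series": [[[0,0,-0.33,0,91],[0,0,-0.32,0.25,91],[0,0,0,0.28,91],[0,0,0,0.28,91],[0,0,0,0.26,91]]]}}

```text
clock: 8.1
position: [0.4076, -0.3592, 0.1942]
tcp_rot: [0.001, 0.201, 0.98, -0.0]
ft_force: [-0.8, -0.4, -0.7]
finger_gap: 0.0909
grasp_force: 0.0
```

```bash
python3 - <<'E'
from h import *
f=grab_frame("top");P=cloud(f)
i=f["img"].astype(int);n=P[...,:2]-[.468,.318]
near=(np.hypot(n[...,0],n[...,1])<.12)&(abs(P[...,2]-.12)<.008); print("orange",rect(P[near]),near.sum(),np.median(P[near][:,2]))
n=P[...,:2]-[.4085,-.36]
g=(np.hypot(n[...,0],n[...,1])<.12)&(abs(P[...,2]-.066)<.008); print("grey",rect(P[g]),g.sum())
rel([.470,.318,.2],66.7)
E
```

```text
orange (array([473.5, 319.7]), array([ 67., 151.]), 156.5) 1640 0.11966397127027424
grey (array([ 412.3, -358. ]), array([152.,  66.]), 7.8) 758
t 8.15 pos [ 0.4076 -0.359   0.1939] y 66.4 before [ 1.425  4.302 -0.041] after [ 1.403  4.31  -0.041] turn -0.01 tilt [-0.001  0.   ] gap 0.0911 F [ 0.5 -0.  -0.5]
```

{"name": "drive_tool", "arguments": {"series": [[[0.102,0.31,-0.04,0,91],[0.102,0.31,0,0,91],[0.102,0.31,0,0,91],[0.102,0.31,0,0,91],[0.102,0.31,0,0,91]]]}}

```text
clock: 8.65
position: [0.4271, -0.1134, 0.1999]
tcp_rot: [0.0, 0.197, 0.98, 0.0]
ft_force: [1.2, -0.3, -0.4]
finger_gap: 0.091
grasp_force: 0.0
```

{"name": "drive_tool", "arguments": {"series": [[[0.102,0.31,0,0,91],[0.102,0.31,0,0,91],[0.102,0.31,0,0,91],[0.102,0.31,0,0,91],[0.102,0.31,0,0,91]]]}}

```text
clock: 9.15
position: [0.4469, 0.1308, 0.2]
tcp_rot: [0.0, 0.197, 0.98, 0.0]
ft_force: [1.1, -0.6, 0.6]
finger_gap: 0.091
grasp_force: 0.0
```

{"name": "drive_tool", "arguments": {"series": [[[0.102,0.31,0,0,91],[0.102,0.31,0,0,91],[0.102,0.31,0,0,91],[0.089,0.283,0,0,91],[0,0,0,0,91]]]}}

```text
clock: 9.65
position: [0.4618, 0.3268, 0.1991]
tcp_rot: [-0.0, 0.193, 0.981, 0.001]
ft_force: [-0.7, 0.0, 0.2]
finger_gap: 0.091
grasp_force: 0.0
```

```bash
python3 - <<'E'
from h import *
f=grab_frame("wrist");P=cloud(f);save(f,"pics/w2.png")
m=(abs(P[...,2]-.12)<.008)&(np.hypot(P[...,0]-.47,P[...,1]-.319)<.12); r=rect(P[m]); print(r,m.sum(),np.median(P[m][:,2]))
rel([r[0][0]/1000,r[0][1]/1000,.098],r[2]-90)
E
```

```text
(array([470.2, 321.1]), array([ 64., 147.]), 156.4) 10500 0.11935176813372791
t 9.7 pos [0.4623 0.3228 0.1991] y 67.6 before [-0.053  0.01   0.674] after [-0.053  0.011  0.674] turn 0.041 tilt [ 0. -0.] gap 0.0911 F [-0.1 -1.4 -0.6]
```

View pics/w2.png

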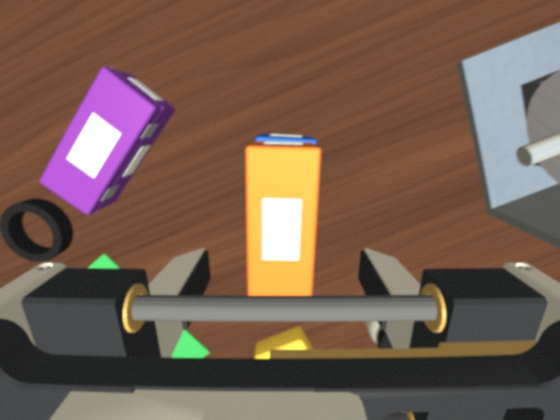

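Wrist view: the orange top spans px (246–320, 146–295), the blue edge shows just behind it, and it's centred between the fingers. Descending to grasp.

{"name": "drive_tool", "arguments": {"series": [[[-0.061,0.01,0.05,0.041,91],[0,0,0.2,0,91],[0,0,0.25,0,91],[0,0,0.17,0,91],[0,0,0,0,91]]]}}

```text
clock: 10.2
position: [0.4708, 0.3135, 0.096]
tcp_rot: [-0.002, 0.21, 0.978, -0.003]
ft_force: [-0.2, 0.5, -0.2]
finger_gap: 0.0909
grasp_force: 0.0
```

{"name": "drive_tool", "arguments": {"series": [[[0,0,0,0,55],[0,0,0,0,55],[0,0,0,0,55],[0,0,0,0,55],[0,0,0,0,55]]]}}

```text
clock: 10.7
position: [0.4734, 0.3187, 0.1008]
tcp_rot: [0.001, 0.208, 0.978, 0.002]
ft_force: [1.0, 2.6, 7.2]
finger_gap: 0.0635
grasp_force: 30.0
```

{"name": "drive_tool", "arguments": {"series": [[[0,0,-0.03,0,55],[0,0,-0.1,0,55],[0,0,-0.2,0,55],[0,0,-0.15,0,55],[0,0,-0.05,-0.15,55]]]}}

```text
clock: 11.2
position: [0.4723, 0.3172, 0.1807]
tcp_rot: [0.0, 0.171, 0.985, 0.0]
ft_force: [-0.0, 0.1, -5.4]
finger_gap: 0.0634
grasp_force: 30.0
```

```bash
python3 - <<'E'
from h import *
rel([.580,.0211,.18],105.9)
E
```

```text
t 11.2 pos [0.4723 0.3172 0.1807] y 70.3 before [-1.342 -1.616  0.004] after [-0.15  -2.095  0.003] turn -1.243 tilt [-0.001  0.001] gap 0.0634 F [-0.   0.1 -5.4]
```

{"name": "drive_tool", "arguments": {"series": [[[0,0,0,-0.25,55],[0,0,0,-0.27,55],[0,0,0,-0.27,55],[0,0,0,-0.27,55],[0,0,0,-0.183,55]]]}}

```text
clock: 11.7
position: [0.4711, 0.3163, 0.1781]
tcp_rot: [-0.001, -0.141, 0.99, -0.001]
ft_force: [0.8, -0.2, -4.3]
finger_gap: 0.0634
grasp_force: 30.0
```

{"name": "drive_tool", "arguments": {"series": [[[-0.007,-0.1,0,0,55],[-0.014,-0.2,0,0,55],[-0.021,-0.3,0,0,55],[-0.022,-0.3,0,0,55],[-0.022,-0.3,0,0,55]]]}}

```text
clock: 12.2
position: [0.5334, 0.1446, 0.1785]
tcp_rot: [-0.001, -0.137, 0.991, -0.0]
ft_force: [0.9, -0.2, -5.1]
finger_gap: 0.0639
grasp_force: 30.0
```

{"name": "drive_tool", "arguments": {"series": [[[-0.022,-0.3,0,0,55],[-0.021,-0.3,0.1,0,55],[-0.014,-0.2,0.2,0,55],[-0.007,-0.095,0.2,0,55],[0,0,0.1,0,55]]]}}

```text
clock: 12.7
position: [0.5779, 0.0159, 0.0862]
tcp_rot: [-0.002, -0.134, 0.991, -0.001]
ft_force: [-0.2, -0.2, -5.1]
finger_gap: 0.0636
grasp_force: 30.0
```

{"name": "drive_tool", "arguments": {"series": [[[0,0,0.1,0,55],[0,0,0.05,0,55],[0,0,0,0,55],[0,0,0,0,55]]]}}

```text
clock: 13.1
position: [0.5798, 0.0209, 0.0667]
tcp_rot: [0.0, -0.138, 0.99, -0.0]
ft_force: [0.5, 0.1, -5.6]
finger_gap: 0.0633
grasp_force: 30.0
```

```bash
python3 - <<'E'
from h import *
f=grab_frame("wrist");P=cloud(f);save(f,"pics/w3.png")
rel([.580,.0211,.0448],105.9)
f=grab_frame("top");P=cloud(f);save(f,"pics/t3.png");i=f["img"].astype(int)
# orange top parts visible
m=(i[...,0]>180)&(i[...,2]<90)&(i[...,1]<190)&(np.hypot(P[...,0]-.58,P[...,1]-.02)<.14)
print(m.sum(),np.percentile(P[m][:,2],[5,50,95]) if m.any() else 0); m&=P[...,2]>np.percentile(P[m][:,2],90)-.01;print(rect(P[m]))
for n,c,z in (("blue",(.47,.32),.06),("grey",(.41,-.36),.066)):
    g=(np.hypot(P[...,0]-c[0],P[...,1]-c[1])<.12)&(abs(P[...,2]-z)<.008); print(n,rect(P[g]),g.sum(),np.median(P[g][:,2]))
E
```

```text
t 13.15 pos [0.5801 0.0211 0.067 ] y 105.9 before [0.001 0.    0.148] after [0.001 0.    0.148] turn -0.002 tilt [-0.001 -0.   ] gap 0.0635 F [ 0.4  0.4 -4.4]
26 [0.53409756 1.19377659 1.19377659]
(array([467.7, -16.2]), array([0., 0.]), 90.0)
blue (array([470.9, 321.6]), array([ 67., 151.]), 154.5) 1479 0.059693190602730824
grey (array([ 412.5, -358.8]), array([151.,  66.]), 7.7) 1526 0.06622385539848505
```

View pics/t3.png

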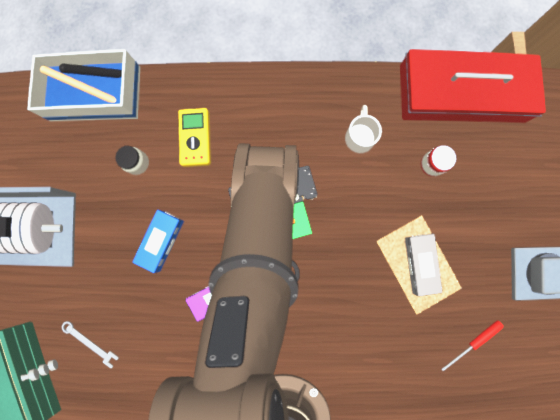

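The top view shows the blue case still in place at px (158,242) and the grey case fully on the cork at (425,265). The orange case is held over the mat. Lowering it.

{"name": "drive_tool", "arguments": {"series": [[[-0.006,0,0.05,0,55],[0,0,0.04,0,55],[0,0,0.03,0,55],[0,0,0.015,0,55],[0,0,0,0,55]]]}}

```text
clock: 13.7
position: [0.5802, 0.0214, 0.0455]
tcp_rot: [-0.0, -0.138, 0.99, 0.0]
ft_force: [-0.2, -0.6, -5.2]
finger_gap: 0.0635
grasp_force: 30.0
```

{"name": "drive_tool", "arguments": {"series": [[[0,0,0.01,0,55],[0,0,0,0,55]]]}}

```text
clock: 13.9
position: [0.5808, 0.0214, 0.0448]
tcp_rot: [0.0, -0.138, 0.99, 0.0]
ft_force: [-0.4, -0.2, -2.5]
finger_gap: 0.0632
grasp_force: 30.0
```

{"name": "drive_tool", "arguments": {"series": [[[0,0,0.007,0,55],[0,0,0,0,55]]]}}

```text
clock: 14.1
position: [0.5808, 0.0215, 0.0447]
tcp_rot: [0.0, -0.138, 0.99, 0.0]
ft_force: [-5.4, -0.3, 9.9]
finger_gap: 0.0635
grasp_force: 30.0
```

{"name": "drive_tool", "arguments": {"series": [[[0,0,0,0,91],[0,0,0,0,91],[0,0,0,0,91],[0,0,-0.1,0,91],[0,0,-0.25,0,91]]]}}

```text
clock: 14.6
position: [0.5784, 0.0213, 0.0939]
tcp_rot: [-0.003, -0.138, 0.99, -0.0]
ft_force: [0.0, 0.7, 0.0]
finger_gap: 0.0906
grasp_force: 0.0
```

{"name": "drive_tool", "arguments": {"series": [[[0,0,-0.3,0,91],[0,0,-0.25,0,91],[0,0,-0.1,0,91],[0,0,0,0,91]]]}}

```text
clock: 15.0
position: [0.5824, 0.0214, 0.1963]
tcp_rot: [0.003, -0.138, 0.99, 0.0]
ft_force: [-0.1, -0.8, 0.4]
finger_gap: 0.0911
grasp_force: 0.0
```

```bash
python3 - <<'E'
from h import *
f=grab_frame("wrist");P=cloud(f);save(f,"pics/w4.png")
m=(abs(P[...,2]-.064)<.008)&(np.hypot(P[...,0]-.58,P[...,1]-.02)<.13); print("orange",rect(P[m]),m.sum(),np.median(P[m][:,2]))
rel([.4115,-.3588,.19],97.6)
E
```

```text
orange (array([578. ,  20.9]), array([149.,  64.]), 16.2) 7993 0.06327665533026657
t 15.05 pos [0.5813 0.0215 0.1944] y 105.9 before [ 1.783 -2.129  0.025] after [ 1.457 -2.363  0.026] turn 0.289 tilt [-0.002 -0.   ] gap 0.0907 F [-0.4  0.6 -1.2]
```

View pics/w4.png

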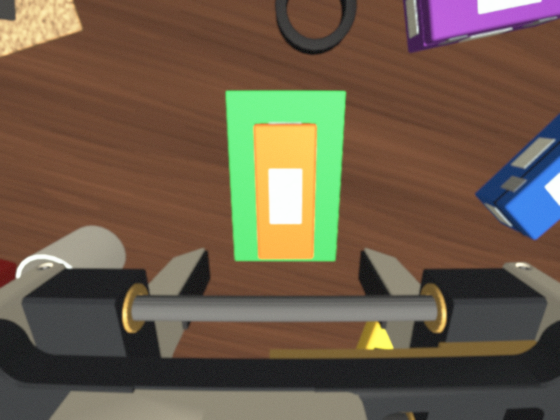

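The orange case stands on the mat at px (255–316, 124–259), about 2 mm from the mat's centre and parallel to it. Now fetching the grey case.

{"name": "drive_tool", "arguments": {"series": [[[0,0,0,0.289,91],[0.162,-0.263,0,0,91],[0.162,-0.263,0,0,91],[0.162,-0.263,0,0,91],[0.162,-0.263,0,0,91]]]}}

```text
clock: 15.55
position: [0.5034, -0.149, 0.1919]
tcp_rot: [-0.001, -0.066, 0.998, 0.0]
ft_force: [1.2, -0.9, -0.1]
finger_gap: 0.0911
grasp_force: 0.0
```

{"name": "drive_tool", "arguments": {"series": [[[0.162,-0.263,0,0,91],[0.162,-0.263,0,0,91],[0.162,-0.263,0,0,91],[0.162,-0.263,0,0,91],[0.162,-0.26,0,0,91]]]}}

```text
clock: 16.05
position: [0.4091, -0.36, 0.192]
tcp_rot: [-0.001, -0.066, 0.998, 0.001]
ft_force: [-0.3, -0.1, -0.2]
finger_gap: 0.0909
grasp_force: 0.0
```

```bash
python3 - <<'E'
from h import *
f=grab_frame("wrist");P=cloud(f)
m=(abs(P[...,2]-.066)<.008)&(np.hypot(P[...,0]-.411,P[...,1]+.36)<.13); r=rect(P[m]); print("grey",r,m.sum(),np.median(P[m][:,2]))
rel([r[0][0]/1000,r[0][1]/1000,.0447],r[2]+90)
f=grab_frame("top");P=cloud(f);n=P[...,:2]-[.58,.021];save(f,"pics/t5.png")
g=(np.hypot(n[...,0],n[...,1])<.12)&(abs(P[...,2]-.064)<.008); print("orange top",rect(P[g]),g.sum())
E
```

```text
grey (array([ 409.1, -359.4]), array([148.,  64.]), 7.5) 8175 0.06530587043994626
t 16.1 pos [ 0.404  -0.3682  0.1926] y 97.1 before [-0.045  0.058  0.986] after [-0.045  0.058  0.986] turn -0.014 tilt [ 0.004 -0.004] gap 0.0913 F [-3.1 -6.   1.2]
orange top (array([580.9,  20.5]), array([150.,  65.]), 16.1) 1521
```

{"name": "drive_tool", "arguments": {"series": [[[0,0,0.15,0,91],[0,0,0.25,0,91],[0,0,0.1,0,91],[0,0,0,0,91],[0,0,0,0,91]]]}}

```text
clock: 16.65
position: [0.4104, -0.3585, 0.118]
tcp_rot: [-0.001, -0.066, 0.998, 0.0]
ft_force: [-0.1, -0.2, 0.9]
finger_gap: 0.0909
grasp_force: 0.0
```

```bash
python3 - <<'E'
from h import *
rel([.410,-.3593,.0447],97.5)
E
```

```text
t 16.65 pos [ 0.4104 -0.3585  0.118 ] y 97.6 before [ 0.003 -0.005  0.488] after [ 0.003 -0.005  0.488] turn 0.004 tilt [0.001 0.001] gap 0.0909 F [-0.1 -0.2  0.9]
```

{"name": "drive_tool", "arguments": {"series": [[[0,-0.003,0.15,0,91],[0,0,0.2,0,91],[0,0,0.1,0,91],[0,0,0.035,0,91],[0,0,0,0,91]]]}}

```text
clock: 17.15
position: [0.411, -0.3595, 0.0461]
tcp_rot: [0.0, -0.066, 0.998, -0.0]
ft_force: [-0.4, -0.1, 0.7]
finger_gap: 0.0906
grasp_force: 0.0
```

{"name": "drive_tool", "arguments": {"series": [[[0,0,0,0,55],[0,0,0,0,55],[0,0,0,0,55],[0,0,0,0,55],[0,0,0,0,55]]]}}

```text
clock: 17.65
position: [0.411, -0.3593, 0.0462]
tcp_rot: [0.0, -0.066, 0.998, 0.0]
ft_force: [-0.4, 1.5, 6.8]
finger_gap: 0.0637
grasp_force: 30.0
```

```bash
python3 - <<'E'
from h import *
f=grab_frame("top");P=cloud(f)
for n,c,z in (("blue",(.47,.32),.06),("grey",(.41,-.36),.066)):
  for tol in (.003,.005):
    g=(np.hypot(P[...,0]-c[0],P[...,1]-c[1])<.12)&(abs(P[...,2]-z)<tol); print(n,rect(P[g]),g.sum())
rel([.4685,.3222,.2],64.5)
E
```

```text
blue (array([471.3, 321.5]), array([ 66., 150.]), 154.8) 1193
blue (array([471.5, 321.8]), array([ 66., 150.]), 154.8) 1427
grey (array([ 412.7, -359.1]), array([151.,  65.]), 7.4) 728
grey (array([ 412.6, -358.8]), array([151.,  65.]), 7.5) 863
t 17.7 pos [ 0.411  -0.3593  0.0462] y 97.6 before [-0.982  4.453 -1.025] after [ 1.609  4.266 -1.026] turn 1.155 tilt [-0.001  0.   ] gap 0.0636 F [-0.8  1.3  6.2]
```

{"name": "drive_tool", "arguments": {"series": [[[0,0,-0.03,0,55],[0,0,-0.1,0,55],[0,0,-0.25,0,55],[0,0,-0.3,0,55],[0,0,-0.2,0.1,55]]]}}

```text
clock: 18.2
position: [0.4105, -0.3599, 0.1801]
tcp_rot: [0.0, -0.041, 0.999, -0.0]
ft_force: [1.1, -0.4, -5.7]
finger_gap: 0.0638
grasp_force: 30.0
```

{"name": "drive_tool", "arguments": {"series": [[[0,0,-0.1,0.25,55],[0,0,0,0.28,55],[0,0,0,0.28,55],[0,0,0,0.2,55],[0,0,0,0.05,55]]]}}

```text
clock: 18.7
position: [0.4102, -0.3589, 0.1923]
tcp_rot: [-0.001, 0.223, 0.975, 0.0]
ft_force: [-0.1, 0.1, -5.9]
finger_gap: 0.0636
grasp_force: 30.0
```

```bash
python3 - <<'E'
from h import *
rel([.4685,.3222,.18],64.5)
E
```

```text
t 18.7 pos [ 0.4102 -0.3589  0.1923] y 64.2 before [1.624 4.258 0.085] after [1.604 4.265 0.085] turn -0.009 tilt [0.001 0.   ] gap 0.0636 F [-0.1  0.1 -5.9]
```

{"name": "drive_tool", "arguments": {"series": [[[0.038,0.1,0,-0.009,55],[0.076,0.2,0,0,55],[0.1065,0.28,0,0,55],[0.1065,0.28,0,0,55],[0.1065,0.28,0,0,55]]]}}

```text
clock: 19.2
position: [0.4248, -0.1755, 0.1926]
tcp_rot: [-0.0, 0.219, 0.976, -0.0]
ft_force: [1.4, 0.0, -5.8]
finger_gap: 0.0635
grasp_force: 30.0
```

{"name": "drive_tool", "arguments": {"series": [[[0.1065,0.28,0,0,55],[0.1065,0.28,0,0,55],[0.1065,0.28,0,0,55],[0.1065,0.28,0,0,55],[0.1065,0.28,0,0,55]]]}}

```text
clock: 19.7
position: [0.4427, 0.0485, 0.1928]
tcp_rot: [0.0, 0.219, 0.976, 0.0]
ft_force: [1.1, -1.5, -5.4]
finger_gap: 0.0636
grasp_force: 30.0
```

{"name": "drive_tool", "arguments": {"series": [[[0.1065,0.28,0,0,55],[0.1065,0.28,0,0,55],[0.1065,0.28,0,0,55],[0.1065,0.28,0,0,55],[0.1065,0.28,0,0,55]]]}}

```text
clock: 20.2
position: [0.4606, 0.2724, 0.1925]
tcp_rot: [-0.0, 0.219, 0.976, -0.0]
ft_force: [1.0, -0.8, -5.1]
finger_gap: 0.0635
grasp_force: 30.0
```

{"name": "drive_tool", "arguments": {"series": [[[0.076,0.2,0.05,0,55],[0.045,0.118,0.1,0,55],[0,0,0.15,0,55],[0,0,0.1,0,55],[0,0,0,0,55]]]}}

```text
clock: 20.7
position: [0.4634, 0.3205, 0.1303]
tcp_rot: [-0.001, 0.219, 0.976, -0.002]
ft_force: [-0.7, 0.7, -5.1]
finger_gap: 0.0635
grasp_force: 30.0
```

{"name": "drive_tool", "arguments": {"series": [[[0,0,0,0,55],[0,0,0,0,55]]]}}

```text
clock: 20.9
position: [0.4657, 0.3219, 0.1337]
tcp_rot: [0.0, 0.22, 0.976, 0.001]
ft_force: [-0.5, 1.1, -5.6]
finger_gap: 0.0636
grasp_force: 30.0
```

```bash
python3 - <<'E'
from h import *
rel([.4693,.322,.1002],64.7)
f=grab_frame("top");P=cloud(f);save(f,"pics/t6.png")
for n,c,z in (("blue",(.47,.32),.06),):
    g=(np.hypot(P[...,0]-c[0],P[...,1]-c[1])<.12)&(abs(P[...,2]-z)<.005); print(n,rect(P[g]),g.sum())
g=(np.hypot(P[...,0]-.47,P[...,1]-.32)<.14)&(abs(P[...,2]-.152)<.02); print("held",rect(P[g]),g.sum(),np.median(P[g][:,2]))
E
```

```text
t 20.9 pos [0.4657 0.3219 0.1337] y 64.6 before [-0.021  0.011  0.224] after [-0.021  0.011  0.224] turn -0.002 tilt [-0.001  0.001] gap 0.0636 F [-0.5  1.1 -5.6]
blue (array([516.7, 283.8]), array([87., 47.]), 20.4) 133
held (array([465.7, 320.7]), array([ 65., 151.]), 154.3) 793 0.15292518415136241
```

{"name": "drive_tool", "arguments": {"series": [[[-0.026,0.016,0.05,-0.008,55],[0,0,0.07,0,55],[0,0,0.05,0,55],[0,0,0.02,0,55],[0,0,0,0,55]]]}}

```text
clock: 21.45
position: [0.4691, 0.3219, 0.1034]
tcp_rot: [-0.0, 0.218, 0.976, -0.001]
ft_force: [0.4, 0.9, -4.6]
finger_gap: 0.0637
grasp_force: 30.0
```

{"name": "drive_tool", "arguments": {"series": [[[0,0,0,0,55],[0,0,0,0,55]]]}}

```text
clock: 21.65
position: [0.4698, 0.3225, 0.1045]
tcp_rot: [0.0, 0.218, 0.976, 0.0]
ft_force: [-0.3, -0.1, -4.1]
finger_gap: 0.0634
grasp_force: 30.0
```

```bash
python3 - <<'E'
from h import *
rel([.4698,.3222,.1002],64.7)
f=grab_frame("scene"); save({"img":cv2.resize(f["img"][100:200,260:380],(720,600),interpolation=cv2.INTER_CUBIC)},"pics/s7.png")
E
```

```text
t 21.65 pos [0.4698 0.3225 0.1045] y 64.9 before [-0.001 -0.001  0.029] after [-0.001 -0.001  0.029] turn 0.005 tilt [-0.     0.001] gap 0.0634 F [-0.3 -0.1 -4.1]
```

View pics/s7.png

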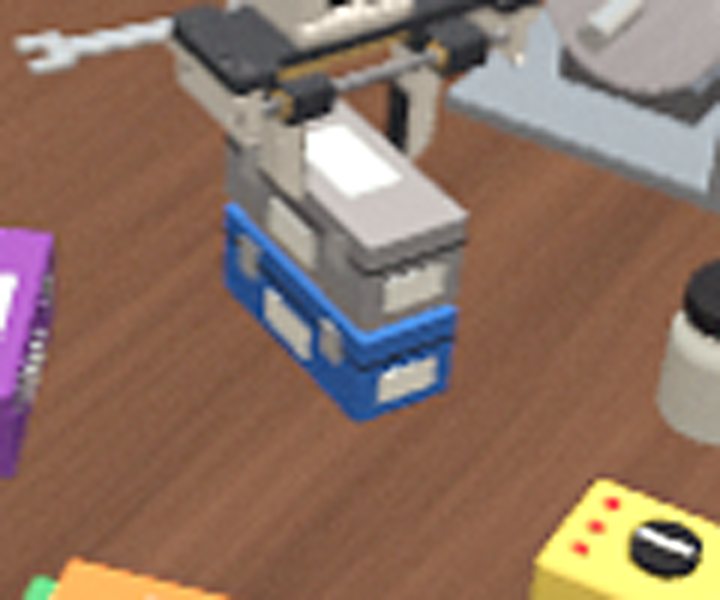

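The scene crop shows the grey case about 4 mm above the blue one with its edges in line. Setting it down.

{"name": "drive_tool", "arguments": {"series": [[[0,0,0.012,0,55],[0,0,0.01,0,55],[0,0,0.006,0,55],[0,0,0,0,55]]]}}

```text
clock: 22.1
position: [0.4695, 0.3222, 0.1003]
tcp_rot: [-0.0, 0.218, 0.976, 0.0]
ft_force: [-2.6, -1.3, 0.5]
finger_gap: 0.0633
grasp_force: 30.0
```

Contact, with the weight mostly carried. Pressing slightly further, then releasing and retreating.

{"name": "drive_tool", "arguments": {"series": [[[0,0,0.004,0,55],[0,0,0,0,91],[0,0,0,0,91],[0,0,0,0,91],[0,0,-0.05,0,91]]]}}

```text
clock: 22.6
position: [0.4692, 0.322, 0.1065]
tcp_rot: [-0.0, 0.218, 0.976, -0.001]
ft_force: [0.2, -0.3, -0.1]
finger_gap: 0.0889
grasp_force: 0.0
```

{"name": "drive_tool", "arguments": {"series": [[[0,0,-0.15,0,91],[0,0,-0.25,0,91],[0,0,-0.25,0,91],[0,0,-0.1,0,91],[0,0,0,0,91]]]}}

```text
clock: 23.1
position: [0.471, 0.3232, 0.2227]
tcp_rot: [0.002, 0.218, 0.976, 0.002]
ft_force: [-1.1, 0.4, -0.7]
finger_gap: 0.0913
grasp_force: 0.0
```

{"name": "drive_tool", "arguments": {"series": [[[0.2,0,-0.1,0,91],[0.25,0,0,0,91],[0.2,0,0,0,91],[0.1,0,0,0,91],[0,0,0,0,91]]]}}

```text
clock: 23.6
position: [0.3651, 0.3711, 0.2337]
tcp_rot: [-0.001, 0.216, 0.976, -0.0]
ft_force: [1.0, 0.4, 0.1]
finger_gap: 0.091
grasp_force: 0.0
```

```bash
python3 - <<'E'
from h import *
fs={n:grab_frame(n) for n in("top","scene")}
P=cloud(fs["top"])
for n,c,z in (("grey",(.47,.32),.12),("orange",(.58,.021),.064)):
    g=(np.hypot(P[...,0]-c[0],P[...,1]-c[1])<.12)&(abs(P[...,2]-z)<.005); print(n,rect(P[g]),g.sum(),np.median(P[g][:,2]))
a=fs["top"]["img"][150:330,90:330]; b=fs["scene"]["img"][80:260,200:440]
save({"img":np.vstack([cv2.resize(x,(400,300),interpolation=cv2.INTER_CUBIC) for x in(a,b)])},"pics/end.png")
rel([.47,.32,.3],64.7)
E
```

```text
grey (array([470.1, 322.4]), array([ 67., 150.]), 155.0) 1582 0.1198407088103054
orange (array([580.9,  20.8]), array([150.,  64.]), 16.3) 1485 0.06422366938778838
t 23.7 pos [0.368  0.3696 0.234 ] y 64.9 before [-0.756 -0.011 -0.44 ] after [-0.756 -0.009 -0.44 ] turn 0.006 tilt [-0.    -0.001] gap 0.0912 F [ 0.  -1.2 -0.9]
```

View pics/end.png

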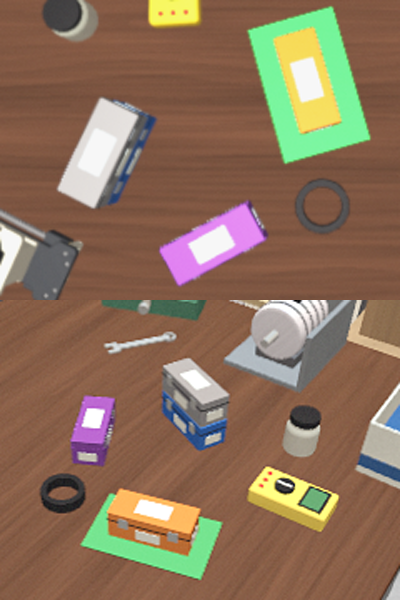

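The final picture shows grey squarely on blue (about 1.5 mm and 0.2° off) and orange upright in the middle of the mat. The bystanders in view haven't moved, and the gripper is clear.

```bash
python3 -c "
from workcell import *
print(finish_job())"
```

```text
the job is handed in; nothing more can be done
None
```

The job is done and handed in at about 24 s: the orange case is upright in the middle of the green mat, lengthwise and about 1 to 2 mm off centre, and the grey case, set on the cork board first, is back squarely on the blue one to about 1.5 mm.

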